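Brush out the used glassware, hang the brush up and set the pieces to dry

TASK

Lift the glassware brush off its hook and brush out the used vessels that stand open on the bench, cleanest first so that nothing is carried over: the small beaker, then the large beaker, then the bottle (one of them may be missing). Scrub each with two strokes: the bristle tip right down to its floor, up past half its height, and down to the floor again. When all are brushed, hang the brush back on its hook by its loop, and only then stand the clean vessels upright on the black ribbed drying mat at the robot's left, leaving the flask, the upturned beaker and the meter alone.

Things in the scene. Friction and masses are not known exactly. Their poses are not given: they have to be found in the camera images.
- hook_stand: fixed stand that holds the brush. Origin: on the bench, on the axis of its upright rod (12 mm thick, 288 mm high). A 6 mm steel hook leaves the rod towards the stand's -x (the robot's side) 272 mm high, dips at x = -74 to -91 mm to its seat and ends in an upturned tip at x = -101 mm. Grey base plate, x = -120 to +30 mm, 100 mm wide, 8 mm thick, below the brush.
- hook_seat (a point): top of the bar at the hook's seat, 83 mm in front of the rod (-x of the stand), 263 mm high; the loop of the brush rests here. On the way between the mat and the vessels the arm must go round the hook and the hanging brush on the robot's side.
- hook_tip (a point): end of the hook's upturned tip (bar centre, 274 mm high). The loop must rise 15 mm or more (at most 33 mm) from its seat before it is drawn off forwards, towards -x of the stand; hanging it back is the reverse.
- brush: glassware brush, 243 mm long, 70 g, hanging tip down; at the start its axes are those of the stand. Origin: bottom tip of the bristles; z runs up the brush. Bristle head to z = 60 mm, 33 mm wide over the soft ends, firm to 24 mm; wire stem to 100 mm; grey square handle 14 x 14 mm, z = 100 to 190 mm; above it an oblong wire loop in the y-z plane, open 20 mm in y, z = 198 to 238 mm.
- brush_grip (a point): point on the brush's axis 135 mm above its tip, on the handle. While it hangs, pinch the handle here across the brush's y with a gripper that comes from the front (-x of the stand), tilted about 45 degrees from straight down, so that the gripper's body stays in front of and below the hook; the hook passes through the loop along x.
- brush_tip (a point): bottom tip of the bristles = origin of the brush.
- brush_loop (a point): inner top of the wire loop, 238 mm above the tip along the brush's z; it rests on the hook seat.
- small_beaker: used small glass beaker standing open on the bench, 57 mm high, 55 g, smooth; round wall 42 mm across outside (graspable below 48 mm height), its axis 2 mm along the beaker's y from the origin, rim 48 mm; a spout widens the rim along y to 53 mm. Origin: centre of its underside. Inner floor 3 mm above it; inside width 36 mm. May be absent.
- small_beaker_floor (a point): centre of the small beaker's inner floor (2 mm along y and 3 mm up from its origin).
- large_beaker: used large glass beaker standing open on the bench, 67 mm high, about 90 g, smooth; round wall 52 mm across outside (graspable below 59 mm height), its axis 2 mm along the beaker's y from the origin, rim 59 mm; a spout widens the rim along y to 63 mm. Origin: centre of its underside. Inner floor 3 mm above it; inside width 44 mm. May be absent.
- large_beaker_floor (a point): centre of the large beaker's inner floor (2 mm along y and 3 mm up from its origin).
- bottle: used wide-neck plastic bottle standing open, cap off, 88 mm high, 45 g, smooth; round body 51 mm across up to 54 mm height, then a shoulder to a neck 42 mm across outside and 34 mm inside. Origin: centre of its underside. Inner floor 2 mm above it. May be absent.
- bottle_floor (a point): centre of the bottle's inner floor (2 mm up from its origin).
- mat: fixed flat ribbed drying mat of black rubber, 230 (x) x 250 (y) mm, 4 mm thick, no rim. Origin: centre of its underside. Room for three vessels 120 mm apart; leave gaps of 50 mm between them so that a knocked one does not strike another.
- flask: bystander: conical flask, 72 mm wide, 83 mm high. Origin: centre of its underside. Must not be moved.
- upturned_beaker: bystander: clean beaker standing upside down, 59 x 63 x 69 mm. Origin: centre of its underside. Must not be moved.
- handheld_meter: bystander: flat handheld meter, 112 (its x) x 42 x 18 mm. Origin: centre of its underside. Must not be moved.
Mind the look-alikes: they are no part of the job. What is shaped like the large_beaker but pink is not meant.

How it is judged (in metres and radians):
On the way, in this order (a step that is already met when the one before it is completed fails the run):
1. the brush is down on the floor of the small beaker (z of brush_tip in the frame of small_beaker_floor below 0.01 m and horizontal distance between brush_tip and small_beaker_floor below 0.018 m and angle between the z axis of brush and the z axis of small_beaker, either way round below 0.35 rad and angle between small_beaker's own z axis and vertical below 0.2 rad), for 0.05 s.
2. the brush is drawn up at least half the height of the small beaker (z of brush_tip in the frame of small_beaker_floor above 0.029 m and horizontal distance between brush_tip and small_beaker_floor below 0.03 m and angle between the z axis of brush and the z axis of small_beaker, either way round below 0.4 rad and angle between small_beaker's own z axis and vertical below 0.2 rad), for 0.05 s.
3. the brush is down on the floor of the small beaker a second time (all of step 1), for 0.05 s.
4. the brush is down on the floor of the large beaker (z of brush_tip in the frame of large_beaker_floor below 0.01 m and horizontal distance between brush_tip and large_beaker_floor below 0.018 m and angle between the z axis of brush and the z axis of large_beaker, either way round below 0.35 rad and angle between large_beaker's own z axis and vertical below 0.2 rad), for 0.05 s.
5. the brush is drawn up at least half the height of the large beaker (z of brush_tip in the frame of large_beaker_floor above 0.034 m and horizontal distance between brush_tip and large_beaker_floor below 0.03 m and angle between the z axis of brush and the z axis of large_beaker, either way round below 0.4 rad and angle between large_beaker's own z axis and vertical below 0.2 rad), for 0.05 s.
6. the brush is down on the floor of the large beaker a second time (all of step 4), for 0.05 s.
7. the brush is down on the floor of the bottle (z of brush_tip in the frame of bottle_floor below 0.01 m and horizontal distance between brush_tip and bottle_floor below 0.018 m and angle between the z axis of brush and the z axis of bottle, either way round below 0.35 rad and angle between bottle's own z axis and vertical below 0.2 rad), for 0.05 s.
8. the brush is drawn up at least half the height of the bottle (z of brush_tip in the frame of bottle_floor above 0.044 m and horizontal distance between brush_tip and bottle_floor below 0.03 m and angle between the z axis of brush and the z axis of bottle, either way round below 0.4 rad and angle between bottle's own z axis and vertical below 0.2 rad), for 0.05 s.
9. the brush is down on the floor of the bottle a second time (all of step 7), for 0.05 s.
10. the brush hangs on the hook again, released, with no vessel on the mat yet (x of brush_loop in the frame of hook_stand between -0.1 and -0.01 m and y of brush_loop in the frame of hook_stand between -0.02 and 0.02 m and z of brush_loop in the frame of hook_stand between 0.25 and 0.285 m and angle between brush's own z axis and vertical below 0.25 rad and linear speed of brush below 0.05 m/s and contact force between the fingers and brush below 0.1 N and horizontal distance between each of small_beaker, large_beaker, bottle and mat above 0.15 m), for 0.3 s.
At the end, for the whole second after the job is handed in: The brush hangs free and still from the hook by its loop, within 0.25 rad of vertical. Every vessel present stands upright (within 0.12 rad), at rest, wholly on the drying mat: centre within 90 mm of the mat's centre along its x and 100 mm along its y (x of brush_loop in the frame of hook_stand between -0.1 and -0.01 m and y of brush_loop in the frame of hook_stand between -0.02 and 0.02 m and z of brush_loop in the frame of hook_stand between 0.25 and 0.285 m and angle between brush's own z axis and vertical below 0.25 rad and linear speed of brush below 0.05 m/s and contact force between the fingers and brush below 0.1 N and x of small_beaker in the frame of mat between -0.09 and 0.09 m and y of small_beaker in the frame of mat between -0.1 and 0.1 m and z of small_beaker in the frame of mat between 0.001 and 0.009 m and angle between each of small_beaker, large_beaker, bottle's own z axis and vertical below 0.12 rad and linear speed of each of small_beaker, large_beaker, bottle below 0.03 m/s and x of large_beaker in the frame of mat between -0.09 and 0.09 m and y of large_beaker in the frame of mat between -0.1 and 0.1 m and z of large_beaker in the frame of mat between 0.001 and 0.009 m and x of bottle in the frame of mat between -0.09 and 0.09 m and y of bottle in the frame of mat between -0.1 and 0.1 m and z of bottle in the frame of mat between 0.001 and 0.009 m); the robot touches nothing.
It fails at once if the flask, the upturned beaker or the meter is moved by more than 40 mm (distance of any of flask, upturned_beaker, handheld_meter from where it was at the start of the episode above 0.04 m).
Of small_beaker, large_beaker, bottle only 2 to 3 are there at a start; the rules pass over those that are not, and their reading is None.
At some moment in a run one of small_beaker, large_beaker, bottle may be knocked a few centimetres aside while the robot is not near it.
It also fails if it takes over 210 s, if anything falls off the work surface, if the arm or the gripper's body presses on something with over 40 N, if the wrist force passes 120 N, or if a joint passes its speed limit or range.

ROBOT

A 6-joint arm with a two-finger parallel gripper is mounted at the origin on the work surface; the furniture and walls round the work are solid. World frame = base frame: x ahead of the robot, y to its left, z up, the work surface at z = 0. Lengths are in m, angles in degrees, forces in N, time in s.
With the tool pointing down it reaches from about 0.225 to 0.725 m from the base axis. Payload 3.1 kg.
Tool frame: the origin (TCP) lies midway between the tips of the shut fingers; the grasp point (between the pads) lies 19 mm behind it; z points along the fingers, y is the line along which they close (so a half turn about z gives the same grasp; the last joint's range is limited). The gripper opens to 85 mm and grips with 20 to 120 N. Pads are 22 mm wide; open, the fingers measure 114 mm over their backs; the gripper's body (76 mm by 85 mm) begins 54 mm behind the grasp point. The pads swing forward as they close: fully open they stand 13 mm farther back than shut.
Start: joints at [-73.213, 2.75, 5.684, 92.934, 0, 82.678], TCP at [0.214, -0.479, 0.231] pointing down, gripper open.
Joint ranges: [-166.93, 166.93], [-56.73, 111.36], [-69.38, 81.34], [-121.58, 131.49], [-85.45, 84.26], [-180, 180]. Speed limits (degrees/s): [159.86, 159.86, 180, 180, 180, 180].

INTERFACE

Orientations are given as a 3x3 rotation matrix whose columns are the frame's x, y, z axes.
In Python, from plant import sensors, cams, hand_in gives the robot as it stands.
- The arm moves only by the tool send_rows, never from a script. Its argument "motion" is one flat list of numbers, 7 for each row, row after row: the turn, a rotation vector about the world's x, y, z in degrees, then the shift along the world's x, y, z in mm, then the finger opening in mm, from 0 to 85.4. In form: [ax, ay, az, dx, dy, dz, grip, ax, ay, az, dx, dy, dz, grip, ...]. A call has 1 to 20 rows; each row shifts and turns the commanded pose from where the row before left it; what a row does not reach is not made up. A row lasts 1/10 s, in which the tool goes at most 50 mm and 8.59 degrees, less where a joint would pass 70% of its speed; a pose out of reach is approached as far as the arm can. A call is refused whole if a number of a shift passes 50 or a number of a turn 8.59, either way. A call with a gripper value outside its range is refused whole. The fingers move at their own pace and stop on an object; "force" is the grip in N (left out, the last holds). Time passes only in rows, so rows that do not move let the fingers close. It gives the time, the measured TCP pose, the force, the opening and the grip force at its end, in the units of the state.
- sensors.read_state(): the state, without advancing time (a new reading comes with each control period).
- cams.snapshot(name): name is "side" or "top"; returns a dict with "pixels" (420x560x3 uint8, red, green, blue), "fx", "fy", "cx", "cy" (pixels), "R" (3x3) and "t" (3): a world point X has camera coordinates R X + t. Camera axes: x right, y down, z forward; pixel columns grow to the right and rows downward; lengths in m; the calibration is good to about 2 mm. A picture is of the moment at which its call begins. There is no depth.
- hand_in(): hands the job in; it is judged then, once.
The state is a dict: "time_s": time; "qpos": joint angles; "dq": joint speeds; "tau": joint torques, N m; "tcp_pos": TCP position; "ee_rot": TCP orientation; "ft_force": force on the tool from outside, world axes, zero at the start; "wrist_torque": the same for the moment, N m; "width": opening from 0.0 (shut) to 1.0 (fully open); "finger_force": force on a finger pad.
Only numpy, scipy, OpenCV 4.12 (cv2) and the standard library are available. Lean on these libraries where they do the work, as an engineer would, in place of code of your own. Each camera call takes 0.05 s, during which the arm holds its last target. There are 200 camera calls.

## Working session

There is one attempt and no reset: what is moved stays moved. The work goes in short steps, Python scripts to look and compute and a tool call to move; the robot and the scene stay as the last step left them, time stands still between calls to the robot, and variables do not carry over. Pictures are saved under pics/ and viewed, at most 14 in all, crops included, and the job is handed in when it is done.

Besides the shell and the picture viewer there is one more tool, called by a JSON object that holds its "name" and its "arguments". send_rows: Moves the arm, as the interface text tells. Its arguments: {"type":"object","properties":{"motion":{"type":"array"},"force":{"type":"number"}},"required":["motion"]}

```bash
ls; mkdir -p pics; cat > h.py <<'E'
import numpy as np, cv2
from plant import sensors, cams, hand_in
def snap(n,f=None):
    s=cams.snapshot(n)
    if f: cv2.imwrite('pics/'+f,cv2.cvtColor(s['pixels'],cv2.COLOR_RGB2BGR))
    return s
def proj(s,X):
    c=np.array(s['R'])@np.array(X,float)+np.array(s['t']); return np.array([s['fx']*c[0]/c[2]+s['cx'],s['fy']*c[1]/c[2]+s['cy']])
def ray(s,u,v):
    R=np.array(s['R']);t=np.array(s['t']); d=R.T@np.array([(u-s['cx'])/s['fx'],(v-s['cy'])/s['fy'],1]); return -R.T@t,d
def onz(s,u,v,z):
    o,d=ray(s,u,v); return o+d*(z-o[2])/d[2]
def tri(s1,p1,s2,p2):
    o,d=ray(s1,*p1);q,e=ray(s2,*p2); A=np.stack([d,-e],1); k=np.linalg.lstsq(A,q-o,rcond=None)[0]
    a=o+d*k[0];b=q+e*k[1]; return (a+b)/2,np.linalg.norm(a-b)
E
python3 - <<'E'
from h import *
for n in('top','side'):
    s=snap(n,n+'0.png'); print(n,-np.array(s['R']).T@s['t'],np.array(s['R'])[2],s['fx'])
print(sensors.read_state())
E
```

```text
pics
top [ 0.4531272  -0.01978116  1.23228444] [ 0.1057061   0.0146607  -0.99428934] 389.88134041209327
side [ 0.59515482 -1.03891617  0.81564021] [-0.02960715  0.84635493 -0.53179578] 475.14103131727387
{'time_s': 0.1, 'qpos': array([-7.32125388e+01,  2.78741830e+00,  5.60072051e+00,  9.29323683e+01,
        2.05489918e-03,  8.26763130e+01]), 'dq': array([ 0.07936825, -0.09883914,  0.15577746,  0.05983938,  0.11475816,
       -0.01250998]), 'tau': array([ 3.82310478e-03, -3.39851117e+01,  3.20936430e+01,  1.57336547e-02,
       -2.69605590e-05, -8.91693439e-07]), 'tcp_pos': array([ 0.21429754, -0.47868002,  0.23024652]), 'ee_rot': array([[ 9.12754810e-01,  4.08507450e-01, -5.65863502e-04],
       [ 4.08507732e-01, -9.12752668e-01,  1.99988963e-03],
       [ 3.00476394e-04, -2.05656850e-03, -9.99997840e-01]]), 'ft_force': array([-0.22149348,  0.8778327 , -0.47856435]), 'wrist_torque': array([ 0.02795351, -0.03466606,  0.02300149]), 'finger_force': 0.0, 'width': 1.001414239425524}
```

View pics/top0.png

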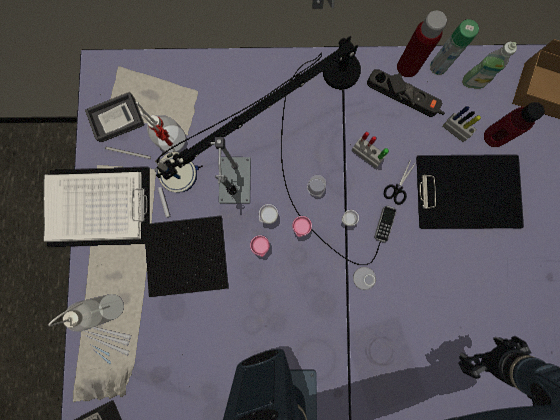

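View pics/side0.png

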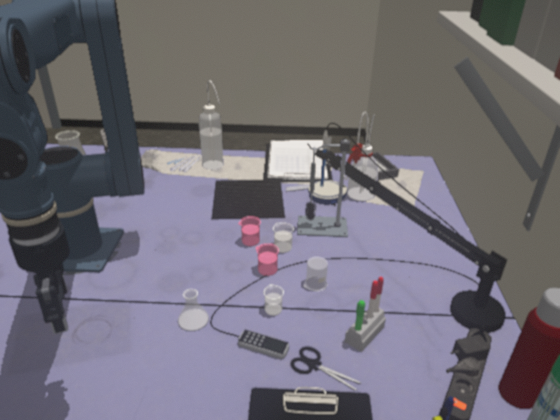

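```bash
python3 - <<'E'
import cv2,numpy as np
t=cv2.imread('pics/top0.png');s=cv2.imread('pics/side0.png')
a=cv2.resize(t[130:300,205:405],None,fx=4,fy=3.5,interpolation=cv2.INTER_CUBIC)
a=cv2.resize(t[140:290,205:405],(800,600),interpolation=cv2.INTER_CUBIC)
b=cv2.resize(s[135:345,170:450],(800,600),interpolation=cv2.INTER_CUBIC)
cv2.imwrite('pics/c1.png',a);cv2.imwrite('pics/c2.png',b)
E
```

```text
(no output)
```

View pics/c1.png

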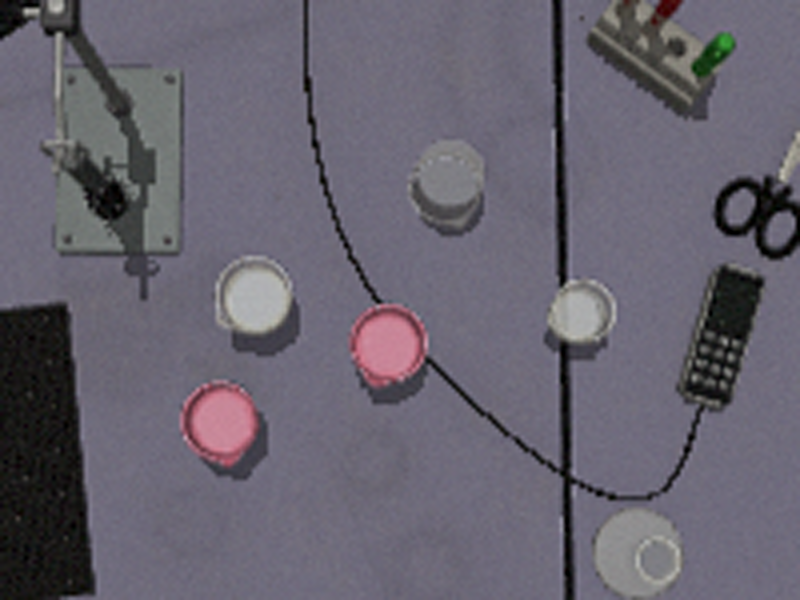

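View pics/c2.png

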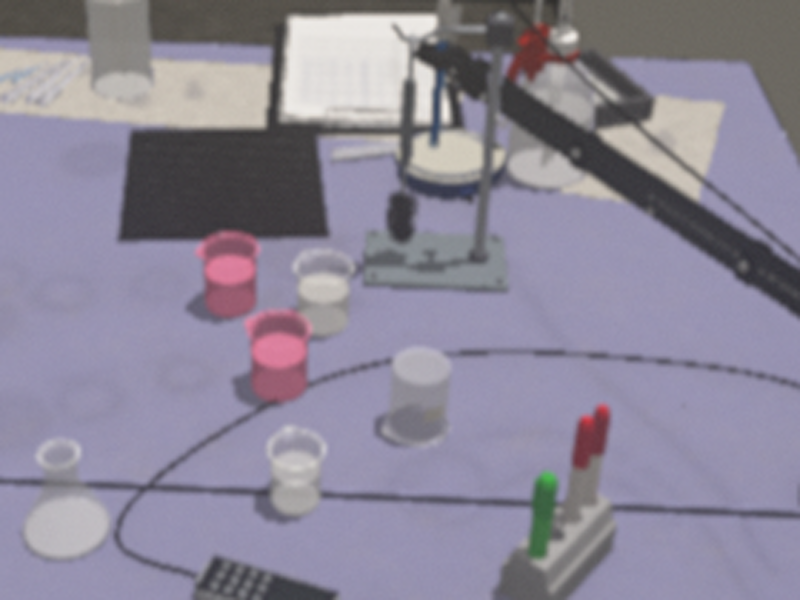

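```bash
python3 - <<'E'
from h import *
T=snap('top');S=snap('side')
c1=lambda u,v:(205+u/4,140+v/4); c2=lambda u,v:(170+u*.35,135+v*.35)
for n,a,b,z in(('small',(584,310),(297,445),.057),('large',(256,294),(324,266),.067)):
    print(n,onz(T,*c1(*a),z),onz(S,*c2(*b),z),tri(T,c1(*a),S,c2(*b)))
P=[onz(T,*c1(*p),.008) for p in((67,68),(182,68),(182,253),(55,252))]
P2=[onz(S,*c2(*p),.008) for p in((371,232),(506,240),(506,288),(363,284))]
print('plate top',np.round(P,4),'side',np.round(P2,4))
print('mat',[np.round(onz(T,*p,.004),3) for p in((146,222),(221,217),(229,289),(149,296))])
print('tops', tri(T,c1(62,15),S,c2(502,18)), 'tip',tri(T,c1(45,147),S,c2(395,30)), 'seat',onz(T,*c1(60,147),.266))
print('flask',onz(T,*c1(637,553),0),'ubk',onz(T,*c1(448,172),.069),'pink',onz(T,*c1(388,342),.067),onz(T,*c1(222,420),.067))
hsv=cv2.cvtColor(T['pixels'],cv2.COLOR_RGB2HSV)
m=((hsv[...,1]<50)&(hsv[...,2]>110)).astype('uint8')
n,l,st,c=cv2.connectedComponentsWithStats(m)
for i in range(1,n):
    if st[i,4]>40 and 225<c[i][0]<405 and 150<c[i][1]<300: print(st[i],c[i])
E
```

```text
small [ 0.55327754 -0.20332111  0.057     ] [ 0.55441356 -0.20124338  0.057     ] (array([ 0.55382514, -0.2030205 ,  0.0584968 ]), np.float64(0.0013537196689817474))
large [0.56596792 0.04373663 0.067     ] [0.56682302 0.04346646 0.067     ] (array([0.56640698, 0.04379434, 0.0667045 ]), np.float64(0.0008208607959740132))
plate top [[0.755  0.1987 0.008 ]
 [0.7542 0.1063 0.008 ]
 [0.6047 0.1056 0.008 ]
 [0.6061 0.2064 0.008 ]] side [[0.613  0.197  0.008 ]
 [0.7588 0.1911 0.008 ]
 [0.7522 0.1016 0.008 ]
 [0.6058 0.099  0.008 ]]
mat [array([0.547, 0.438, 0.004]), array([0.562, 0.199, 0.004]), array([0.337, 0.172, 0.004]), array([0.316, 0.421, 0.004])]
tops (array([0.72429464, 0.15334698, 0.28339873]), np.float64(0.00658949428366871)) tip (array([0.63388649, 0.16555946, 0.26430632]), np.float64(0.013929425079070077)) seat [0.64056332 0.15648904 0.266     ]
flask [ 0.36825427 -0.24903097  0.        ] ubk [ 0.6573795 -0.1014346  0.069    ] pink [ 0.52929783 -0.05501874  0.067     ] [0.47181663 0.06913713 0.067     ]
[387 187   7   9  42] [389.47619048 191.4047619 ]
[397 193   7   8  41] [399.65853659 196.65853659]
```

```bash
python3 - <<'E'
from h import *
T=snap('top');S=snap('side')
st=np.array([.7248,.1535,0])
for n,p in dict(rodtop=(0,0,.288),hook_in=(0,0,.272),seat=(-.083,0,.263),tip=(-.101,0,.274),btip=(-.083,0,.025),b60=(-.083,0,.085),b100=(-.083,0,.125),b190=(-.083,0,.215),rodbase=(0,0,.008)).items():
    a=proj(T,st+p);b=proj(S,st+p); print(n,a.round(1),b.round(1),'crop',((a-[205,140])*4).round(),((b-[170,135])/.35).round())
print('lamp',tri(T,(172,166),S,(330,157)),onz(T,340,55,.3))
for n,s in(('t',T),('s',S)):
    p=s['pixels']; c=(p[140:210,200:260] if n=='t' else p[140:240,290:360]); cv2.imwrite(f'pics/hk_{n}.png',cv2.resize(cv2.cvtColor(c,cv2.COLOR_RGB2BGR),None,fx=(8 if n=='t' else 6),fy=(8 if n=='t' else 6),interpolation=cv2.INTER_CUBIC))
a=cv2.imread('pics/hk_t.png');b=cv2.imread('pics/hk_s.png');c=np.zeros((600,900,3),'uint8');c[:560,:480]=a;c[:600,480:900]=b;cv2.imwrite('pics/hk.png',cv2.resize(c,(800,533)))
E
```

```text
rodtop [220.  141.7] [344.8 140. ] crop [60.  7.] [500.  14.]
hook_in [221.2 143.5] [344.3 145.4] crop [65. 14.] [498.  30.]
seat [221.4 176.5] [313.6 147.4] crop [ 66. 146.] [410.  35.]
tip [220.5 182.7] [307.3 143.5] crop [ 62. 171.] [392.  24.]
btip [234.7 190.9] [309.5 219.7] crop [119. 204.] [399. 242.]
b60 [231.9 187.8] [310.5 202.7] crop [108. 191.] [401. 194.]
b100 [229.8 185.6] [311.1 191. ] crop [ 99. 182.] [403. 160.]
b190 [224.6 179.9] [312.7 163.1] crop [ 78. 160.] [408.  80.]
rodbase [235.7 166.1] [336.7 225.5] crop [123. 104.] [476. 258.]
lamp (array([0.69727539, 0.31278954, 0.15727387]), np.float64(0.007472733211107447)) [ 0.94119074 -0.14716671  0.3       ]
```

View pics/hk.png

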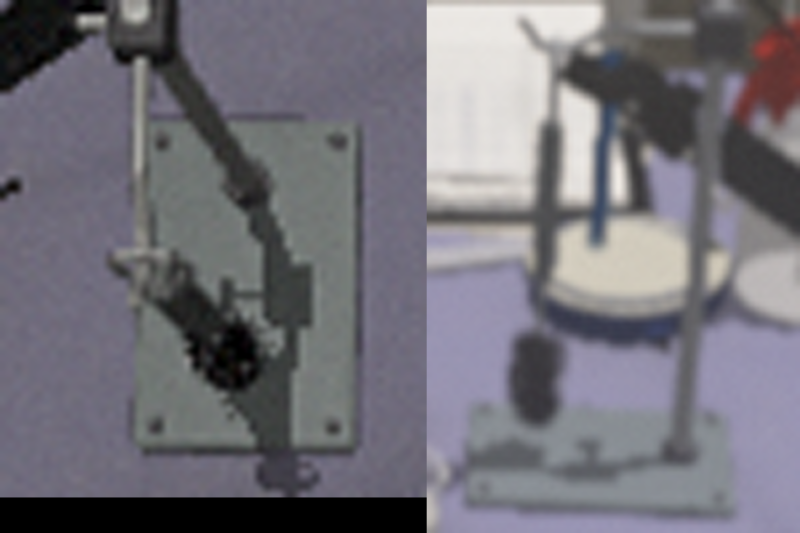

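{"name": "send_rows", "arguments": {"motion": [0,0,-6,9,32,0,70,0,0,-6,9,32,0,70,0,0,-6,9,32,0,70,0,0,-6.1,9,32,0,70,0,-5,0,9,32,0,70,0,-5,0,9,32,0,70,0,-5,0,9,32,0,70,0,-5,0,9,32,0,70,0,-5,0,9,32,0,70,0,-5,0,9,32,0,70,0,-5,0,9,32,0,70,0,-5,0,9,32,0,70,0,-5,0,9,32,0,70,0,0,0,10,32,0,70,0,0,0,10,32,0,70,0,0,0,10,32,0,70,0,0,0,10,32,0,70,0,0,0,10,32,0,70,0,0,0,10,32,0,70,0,0,0,10,25,0,70]}}

```text
time_s: 2.3
tcp_pos: [0.4491, 0.0596, 0.2687]
ee_rot: [[0.759, 0.083, 0.646], [0.007, -0.993, 0.12], [0.652, -0.086, -0.754]]
ft_force: [1.4, -0.6, 0.0]
width: 0.816
finger_force: 0.0
```

{"name": "send_rows", "arguments": {"motion": [0,0,0,0,0,0,70,0,0,0,0,0,0,70]}}

```text
time_s: 2.5
tcp_pos: [0.4487, 0.0585, 0.2678]
ee_rot: [[0.76, 0.084, 0.644], [0.008, -0.993, 0.12], [0.65, -0.086, -0.755]]
ft_force: [-0.3, -0.5, -0.6]
width: 0.814
finger_force: 0.0
```

```bash
cat >> h.py <<'E'
from scipy.spatial.transform import Rotation as Ro
def rot(tilt,yaw=0):  # tool z tilted 'tilt' deg forward from down
    return Ro.from_euler('z',yaw,degrees=True)*Ro.from_euler('y',-tilt,degrees=True)*Ro.from_matrix(np.diag([1,-1,-1.]))
def need(p,R):
    s=sensors.read_state(); d=R*Ro.from_matrix(s['ee_rot']).inv()
    print('t',s['time_s'],'tcp',s['tcp_pos'].round(4),'turn',d.as_rotvec(degrees=True).round(2),'shift mm',((np.array(p)-s['tcp_pos'])*1e3).round(1),'F',s['ft_force'].round(2),s['finger_force'],round(s['width']*85.4,1),'q',s['qpos'].round(1))
E
python3 -c "
from h import *
need((.555,.154,.147),rot(45))"
```

```text
t 2.5 tcp [0.4487 0.0585 0.2678] turn [-4.75 -4.49 -5.02] shift mm [ 106.3   95.5 -120.8] F [-0.33 -0.48 -0.57] 0.0 69.6 q [-10.9 -54.8 -40.5  65.4  13.9 171. ]
```

{"name": "send_rows", "arguments": {"motion": [-5.4,-1,6.3,3,2,0,70,-5.4,-1,6.3,3,2,0,70,-5.4,-1,6.3,3,2,0,70,-5.4,-1,6.3,3,2,0,70,-5.4,-1,6.3,3,2,0,70,-5.4,-1,6.3,3,2,0,70,-5.4,-1,6.3,3,2,0,70,-5.4,-1,6.3,3,2,0,70,-5.4,-1,6.3,3,2,0,70,-5.4,-1,6.3,3,2,0,70,-5.4,-1,6.3,3,2,0,70,-5.4,-1,6.3,3,2,0,70,-5.4,-1,6.3,3,2,0,70,-5.4,-1,6.3,3,2,0,70,-5.4,-1,6.3,3,2,0,70,-5.4,-1,6.3,3,2,0,70,-5.4,-1,6.3,3,2,0,70,-5.4,-1,6.3,3,2,0,70,-5.4,-1,6.3,3,2,0,70,-5.4,-1,6.3,3,2,0,70]}}

```text
time_s: 4.5
tcp_pos: [0.5094, 0.0949, 0.268]
ee_rot: [[-0.757, 0.088, 0.647], [0.213, 0.97, 0.117], [-0.617, 0.227, -0.753]]
ft_force: [0.0, -0.1, -0.6]
width: 0.821
finger_force: 0.0
```

```bash
sed -i 's/diag(\[1,-1,-1.\])/diag([-1,1,-1.])/' h.py
python3 -c "
from h import *
need((.555,.154,.147),rot(45))"
```

```text
t 4.5 tcp [0.5094 0.0949 0.268 ] turn [-13.33  -5.05   4.51] shift mm [  45.6   59.1 -121. ] F [ 0.04 -0.09 -0.6 ] 0.0 70.1 q [ -1.7 -43.6 -36.3  56.8   7.8  11.1]
```

{"name": "send_rows", "arguments": {"motion": [-1.67,-0.63,0.56,5.5,7.4,-15,70,-1.67,-0.63,0.56,5.5,7.4,-15,70,-1.67,-0.63,0.56,5.5,7.4,-15,70,-1.67,-0.63,0.56,5.5,7.4,-15,70,-1.67,-0.63,0.56,6,7.4,-15,70,-1.67,-0.63,0.56,6,7.4,-15,70,-1.67,-0.63,0.56,6,7.4,-15,70,-1.67,-0.63,0.56,6,7.4,-15,70,0,0,0,0,0,0,70,0,0,0,0,0,0,70]}}

```text
time_s: 5.5
tcp_pos: [0.5551, 0.1548, 0.1475]
ee_rot: [[-0.709, 0.003, 0.705], [0.005, 1.0, 0.0], [-0.705, 0.004, -0.709]]
ft_force: [1.0, -0.5, -0.1]
width: 0.816
finger_force: 0.0
```

```bash
python3 -c "
from h import *
need((.6565,.154,.147),rot(45))"
```

```text
t 5.5 tcp [0.5551 0.1548 0.1475] turn [-0.2  -0.14  0.17] shift mm [101.4  -0.8  -0.5] F [ 1.03 -0.54 -0.05] 0.0 69.7 q [ 14.4 -33.4 -46.9  32.6 -10.1  10.6]
```

{"name": "send_rows", "arguments": {"motion": [0,0,0,12,0,0,70,0,0,0,12,0,0,70,0,0,0,12,0,0,70,0,0,0,12,0,0,70,0,0,0,12,0,0,70,0,0,0,12,0,0,70,0,0,0,12,0,0,70,0,0,0,9,0,0,70,0,0,0,8.4,-0.8,-0.5,70,0,0,0,0,0,0,70]}}

```text
time_s: 6.5
tcp_pos: [0.6578, 0.155, 0.1489]
ee_rot: [[-0.707, 0.002, 0.708], [0.004, 1.0, 0.002], [-0.708, 0.004, -0.707]]
ft_force: [0.1, 0.6, 0.2]
width: 0.819
finger_force: 0.0
```

```bash
python3 -c "
from h import *
need((.6565,.154,.147),rot(45))
S=snap('side');T=snap('top')
a=cv2.resize(S['pixels'][120:240,270:400],(520,480),interpolation=cv2.INTER_CUBIC);b=cv2.resize(T['pixels'][140:260,195:265],(280,480),interpolation=cv2.INTER_CUBIC)
cv2.imwrite('pics/g1.png',cv2.cvtColor(np.hstack([a,b]),cv2.COLOR_RGB2BGR))"
```

```text
t 6.5 tcp [0.6578 0.155  0.1489] turn [-0.23  0.05  0.1 ] shift mm [-1.3 -1.  -1.9] F [0.06 0.55 0.24] 0.0 69.9 q [ 11.2 -16.  -35.2  26.2  -7.8   8.2]
```

View pics/g1.png

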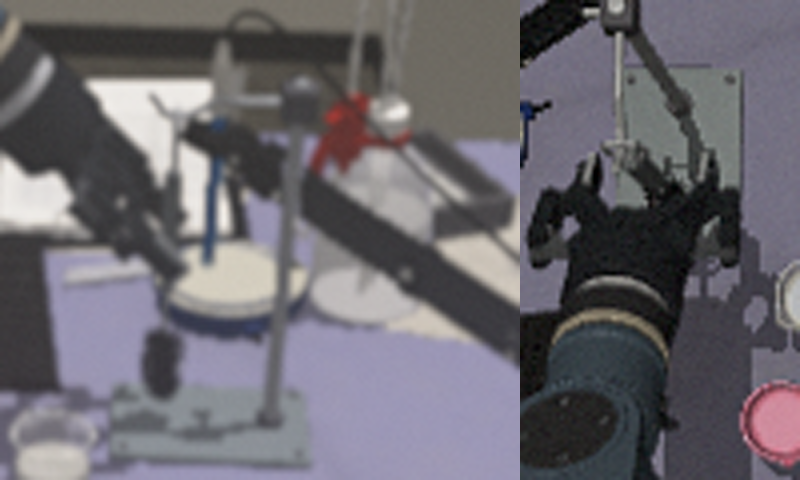

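{"name": "send_rows", "arguments": {"motion": [0,0,0,0,-1,-1,40,0,0,0,0,0,0,26,0,0,0,0,0,0,20,0,0,0,0,0,0,16,0,0,0,0,0,0,13,0,0,0,0,0,0,8,0,0,0,0,0,0,4,0,0,0,0,0,0,4,0,0,0,0,0,0,4,0,0,0,0,0,0,4], "force": 50}}

```text
time_s: 7.6
tcp_pos: [0.6568, 0.1552, 0.1472]
ee_rot: [[-0.707, -0.0, 0.707], [0.003, 1.0, 0.003], [-0.707, 0.004, -0.707]]
ft_force: [-0.5, 2.8, 1.8]
width: 0.156
finger_force: 48.9
```

{"name": "send_rows", "arguments": {"motion": [0,0,0,0,0,4,4,0,0,0,0,0,6,4,0,0,0,0,0,6,4,0,0,0,0,0,6,4,0,0,0,0,0,0,4,0,0,0,-6,0,0,4,0,0,0,-10,0,0,4,0,0,0,-10,0,0,4,0,0,0,-12,0,0,4,0,0,0,-12,0,0,4,0,0,0,-15,0,0,4,0,0,0,-15,0,0,4,0,0,0,0,0,0,4]}}

```text
time_s: 8.9
tcp_pos: [0.5744, 0.1551, 0.1674]
ee_rot: [[-0.709, -0.001, 0.706], [0.002, 1.0, 0.003], [-0.706, 0.003, -0.709]]
ft_force: [0.6, 0.8, -0.6]
width: 0.149
finger_force: 48.6
```

```bash
python3 -c "
from h import *
need((.6565,.154,.147),rot(45))
S=snap('side');T=snap('top')
a=cv2.resize(S['pixels'][120:240,230:360],(520,480),interpolation=cv2.INTER_CUBIC);b=cv2.resize(T['pixels'][140:260,195:265],(280,480),interpolation=cv2.INTER_CUBIC)
cv2.imwrite('pics/g2.png',cv2.cvtColor(np.hstack([a,b]),cv2.COLOR_RGB2BGR))"
```

```text
t 8.9 tcp [0.5744 0.1551 0.1674] turn [-0.2  -0.13 -0.05] shift mm [ 82.1  -1.1 -20.4] F [ 0.57  0.81 -0.63] 48.60677719116211 12.7 q [ 13.6 -30.7 -43.   33.6  -9.4   9.8]
```

View pics/g2.png

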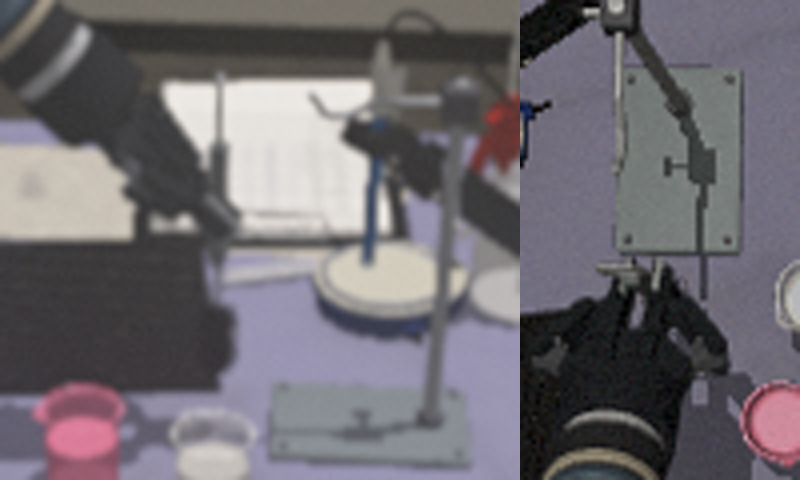

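{"name": "send_rows", "arguments": {"motion": [0,0,0,0,0,25,4,0,0,0,0,0,25,4,0,0,0,0,0,22,4,0,0,0,0,-22,0,4,0,0,0,0,-22,0,4,0,0,0,0,-22,0,4,0,0,0,0,-22,0,4,0,0,0,0,-22,0,4,0,0,0,0,-22,0,4,0,0,0,0,-22,0,4,0,0,0,0,-22,0,4,0,0,0,0,-22,0,4,0,0,0,0,-22,0,4,0,0,0,0,-22,0,4,0,0,0,0,-22,0,4,0,0,0,0,-22,0,4,0,0,0,0,-22,0,4,0,0,0,-6,-20,0,4,0,0,0,0,-20,0,4,0,0,0,0,-10,0,4]}}

```text
time_s: 11.0
tcp_pos: [0.5707, -0.2055, 0.2407]
ee_rot: [[-0.707, 0.003, 0.707], [0.004, 1.0, 0.0], [-0.707, 0.003, -0.708]]
ft_force: [-0.2, 0.6, -1.0]
width: 0.155
finger_force: 48.8
```

{"name": "send_rows", "arguments": {"motion": [0,0,0,0,0,0,4,0,0,0,0,0,0,4]}}

```text
time_s: 11.2
tcp_pos: [0.5707, -0.2029, 0.2405]
ee_rot: [[-0.708, 0.0, 0.706], [0.003, 1.0, 0.003], [-0.706, 0.004, -0.708]]
ft_force: [0.1, 0.7, -0.9]
width: 0.157
finger_force: 48.8
```

```bash
python3 -c "
from h import *
need((.568,-.203,.17),rot(45))
S=snap('side');T=snap('top')
tcp=sensors.read_state()['tcp_pos']; tip=tcp+[-.0142,0,-.1222]
print('exp tip',tip,proj(S,tip),proj(T,tip))
print('small rim',proj(S,(.5535,-.2025,.057)),proj(T,(.5535,-.2025,.057)))
a=cv2.resize(S['pixels'][200:320,215:345],(520,480),interpolation=cv2.INTER_CUBIC);b=cv2.resize(T['pixels'][180:300,320:390],(280,480),interpolation=cv2.INTER_CUBIC)
cv2.imwrite('pics/g3.png',cv2.cvtColor(np.hstack([a,b]),cv2.COLOR_RGB2BGR))"
```

```text
t 11.2 tcp [ 0.5707 -0.2029  0.2405] turn [-0.26 -0.05  0.01] shift mm [ -2.7  -0.1 -70.5] F [ 0.15  0.72 -0.9 ] 48.841955065727234 13.4 q [-39.9 -26.9 -31.4  48.2  27.1 -30.5]
exp tip [ 0.55649074 -0.20222655  0.1183801 ] [275.05738971 270.74975931] [353.90676611 214.54215019]
small rim [273.5304353  291.09856789] [350.7255666  217.42817469]
```

View pics/g3.png

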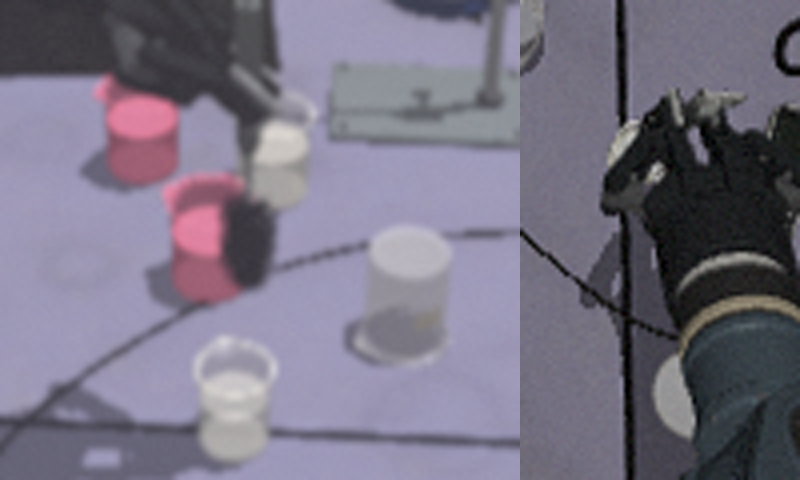

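{"name": "send_rows", "arguments": {"motion": [0,0,0,-5.5,0,0,4,0,0,0,0,0,-12,4,0,0,0,0,0,-12,4,0,0,0,0,0,-12,4,0,0,0,0,0,-10,4,0,0,0,0,0,-8,4,0,0,0,0,0,-8,4,0,0,0,0,0,-8,4,0,0,0,0,0,-8,4,0,0,0,0,0,0,4]}}

```text
time_s: 12.3
tcp_pos: [0.5643, -0.2026, 0.1604]
ee_rot: [[-0.709, 0.0, 0.705], [0.004, 1.0, 0.004], [-0.705, 0.006, -0.709]]
ft_force: [-0.8, -0.1, -1.1]
width: 0.158
finger_force: 48.9
```

```bash
python3 -c "
from h import *
need((.565,-.203,.127),rot(45))
S=snap('side')
a=cv2.resize(S['pixels'][220:340,215:345],(520,480),interpolation=cv2.INTER_CUBIC)
cv2.imwrite('pics/g4.png',cv2.cvtColor(a,cv2.COLOR_RGB2BGR))"
```

```text
t 12.3 tcp [ 0.5643 -0.2026  0.1604] turn [-0.32 -0.18  0.02] shift mm [  0.7  -0.4 -33.4] F [-0.81 -0.12 -1.07] 48.872151374816895 13.5 q [-40.5 -26.1 -39.9  39.3  27.4 -31. ]
```

View pics/g4.png

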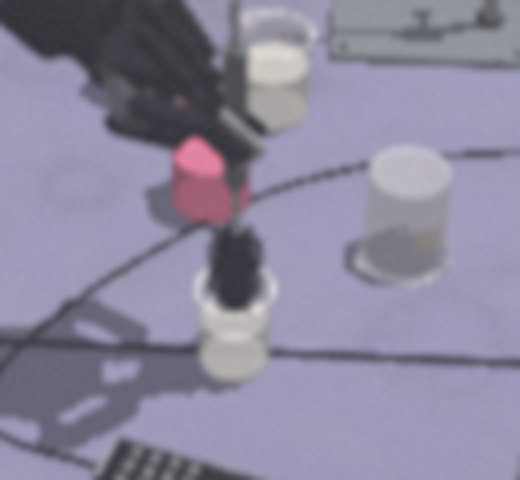

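{"name": "send_rows", "arguments": {"motion": [0,0,0,-0.5,0,-8,4,0,0,0,0,0,-8,4,0,0,0,0,0,-8,4,0,0,0,0,0,-7,4,0,0,0,0,0,-1,4,0,0,0,0,0,0,4,0,0,0,0,0,0,4]}}

```text
time_s: 13.05
tcp_pos: [0.5648, -0.2033, 0.1311]
ee_rot: [[-0.707, 0.0, 0.707], [0.002, 1.0, 0.002], [-0.707, 0.003, -0.707]]
ft_force: [-1.0, 0.3, -2.3]
width: 0.151
finger_force: 48.9
```

```bash
python3 -c "
from h import *
need((.565,-.203,.127),rot(45))"
```

```text
t 13.05 tcp [ 0.5648 -0.2033  0.1311] turn [-0.19  0.01  0.01] shift mm [ 0.2  0.3 -4.1] F [-1.    0.27 -2.35] 48.86317491531372 12.9 q [-40.5 -24.9 -42.6  35.1  27.5 -31. ]
```

{"name": "send_rows", "arguments": {"motion": [0,0,0,0,0,-2,4,0,0,0,0,0,-2,4,0,0,0,0,0,0,4,0,0,0,0,0,0,4]}}

```text
time_s: 13.45
tcp_pos: [0.5645, -0.2031, 0.1266]
ee_rot: [[-0.708, 0.0, 0.707], [0.003, 1.0, 0.003], [-0.707, 0.004, -0.708]]
ft_force: [-0.7, -0.5, -1.3]
width: 0.151
finger_force: 48.9
```

{"name": "send_rows", "arguments": {"motion": [0,0,0,0,0,-1,4,0,0,0,0,0,12,4,0,0,0,0,0,12,4,0,0,0,0,0,12,4,0,0,0,0,0,8,4,0,0,0,0,0,0,4,0,0,0,0,0,0,4,0,0,0,0,0,-12,4,0,0,0,0,0,-12,4,0,0,0,0,0,-12,4,0,0,0,0,0,-8,4,0,0,0,0,0,0,4,0,0,0,0,0,0,4,0,0,0,0,0,0,4]}}

```text
time_s: 14.85
tcp_pos: [0.5644, -0.203, 0.1253]
ee_rot: [[-0.708, 0.0, 0.706], [0.003, 1.0, 0.003], [-0.706, 0.004, -0.708]]
ft_force: [0.8, 0.1, -1.1]
width: 0.156
finger_force: 48.8
```

```bash
python3 -c "
from h import *
need((.58,.0437,.2405),rot(45))
S=snap('side','s5.png')
a=cv2.resize(S['pixels'][220:340,215:345],(520,480),interpolation=cv2.INTER_CUBIC)
cv2.imwrite('pics/g5.png',cv2.cvtColor(a,cv2.COLOR_RGB2BGR))"
```

```text
t 14.85 tcp [ 0.5644 -0.203   0.1253] turn [-0.23 -0.07  0.02] shift mm [ 15.6 246.7 115.2] F [ 0.83  0.11 -1.13] 48.754722476005554 13.4 q [-40.5 -24.6 -43.1  34.5  27.4 -31. ]
```

View pics/g5.png

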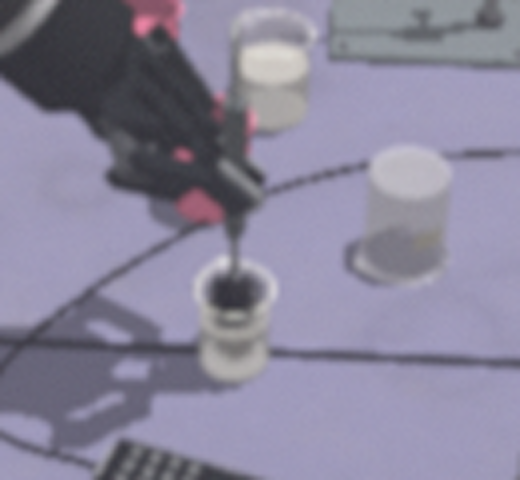

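{"name": "send_rows", "arguments": {"motion": [0,0,0,0,0,15,4,0,0,0,0,0,20,4,0,0,0,0,0,20,4,0,0,0,0,0,20,4,0,0,0,0,0,20,4,0,0,0,0,0,20,4,0,0,0,1,22,0,4,0,0,0,1,22,0,4,0,0,0,1,22,0,4,0,0,0,1,22,0,4,0,0,0,1,22,0,4,0,0,0,1,22,0,4,0,0,0,1,22,0,4,0,0,0,1,22,0,4,0,0,0,1,22,0,4,0,0,0,2,22,0,4,0,0,0,1.5,16,0,4,0,0,0,0,10.5,0,4,0,0,0,0,0,0,4,0,0,0,0,0,0,4]}}

```text
time_s: 16.9
tcp_pos: [0.577, 0.0432, 0.2407]
ee_rot: [[-0.708, 0.0, 0.707], [0.003, 1.0, 0.002], [-0.707, 0.003, -0.708]]
ft_force: [-0.4, -1.0, 0.1]
width: 0.154
finger_force: 49.0
```

```bash
python3 -c "
from h import *
need((.577,.0437,.1253),rot(45))
S=snap('side','s6.png');T=snap('top')
a=cv2.resize(S['pixels'][170:290,225:355],(520,480),interpolation=cv2.INTER_CUBIC);b=cv2.resize(T['pixels'][160:280,240:310],(280,480),interpolation=cv2.INTER_CUBIC)
cv2.imwrite('pics/g6.png',cv2.cvtColor(np.hstack([a,b]),cv2.COLOR_RGB2BGR))"
```

```text
t 16.9 tcp [0.577  0.0432 0.2407] turn [-0.2  -0.04  0.01] shift mm [  -0.     0.5 -115.4] F [-0.42 -1.    0.13] 48.99320125579834 13.1 q [ -4.  -37.2 -38.5  43.7   2.9  -2.7]
```

View pics/g6.png

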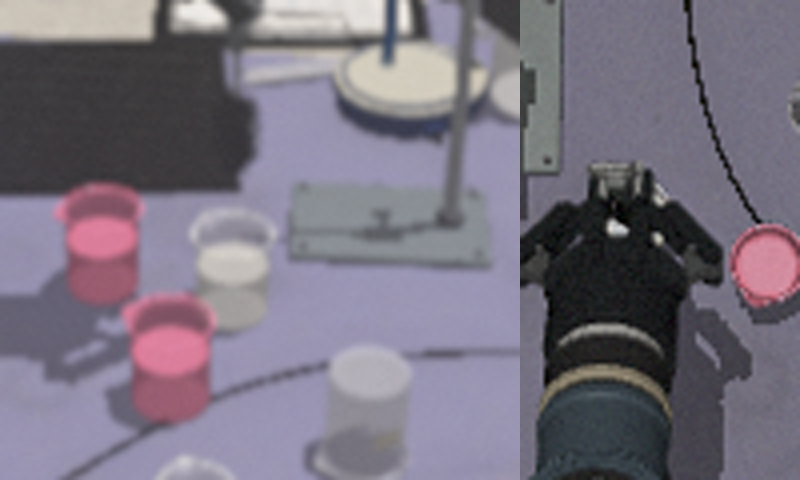

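{"name": "send_rows", "arguments": {"motion": [0,0,0,0,0.5,-12,4,0,0,0,0,0,-12,4,0,0,0,0,0,-12,4,0,0,0,0,0,-10,4,0,0,0,0,0,-8,4,0,0,0,0,0,-8,4,0,0,0,0,0,-8,4,0,0,0,0,0,-8,4,0,0,0,0,0,0,4]}}

```text
time_s: 17.9
tcp_pos: [0.5761, 0.044, 0.1602]
ee_rot: [[-0.71, 0.0, 0.704], [0.003, 1.0, 0.003], [-0.704, 0.004, -0.71]]
ft_force: [-0.6, 0.1, -0.3]
width: 0.15
finger_force: 49.0
```

```bash
python3 -c "
from h import *
need((.577,.0437,.1253),rot(45))
S=snap('side','s7.png')
a=cv2.resize(S['pixels'][170:290,225:355],(520,480),interpolation=cv2.INTER_CUBIC)
cv2.imwrite('pics/g7.png',cv2.cvtColor(a,cv2.COLOR_RGB2BGR))"
```

```text
t 17.9 tcp [0.5761 0.044  0.1602] turn [-0.23 -0.22  0.  ] shift mm [  0.9  -0.3 -34.9] F [-0.56  0.09 -0.28] 49.00624752044678 12.8 q [ -3.9 -36.2 -47.1  34.4   2.9  -2.6]
```

View pics/g7.png

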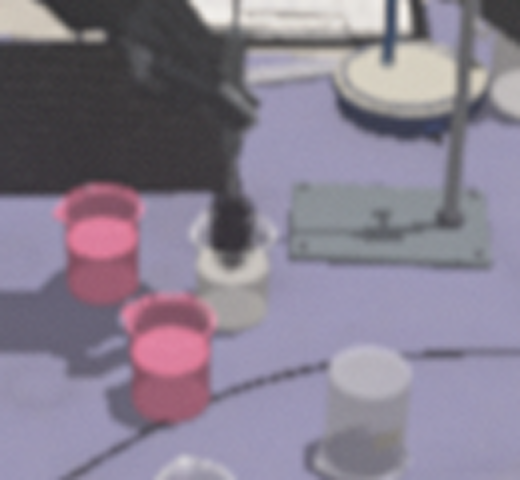

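{"name": "send_rows", "arguments": {"motion": [0,0,0,0.5,0,-8,4,0,0,0,0,0,-8,4,0,0,0,0,0,-8,4,0,0,0,0,0,-7,4,0,0,0,0,0,-4,4,0,0,0,0,0,0,4,0,0,0,0,0,0,4,0,0,0,0,0,14,4,0,0,0,0,0,14,4,0,0,0,0,0,14,4,0,0,0,0,0,8,4,0,0,0,0,0,0,4,0,0,0,0,0,0,4,0,0,0,0,0,-14,4,0,0,0,0,0,-14,4,0,0,0,0,0,-14,4,0,0,0,0,0,-8,4,0,0,0,0,0,0,4,0,0,0,0,0,0,4,0,0,0,0,0,0,4]}}

```text
time_s: 19.95
tcp_pos: [0.578, 0.0438, 0.1286]
ee_rot: [[-0.707, 0.0, 0.707], [0.003, 1.0, 0.002], [-0.707, 0.004, -0.707]]
ft_force: [-0.0, -0.3, -0.0]
width: 0.154
finger_force: 49.1
```

```bash
python3 -c "
from h import *
need((.5748,.155,.24),rot(45))"
```

```text
t 19.95 tcp [0.578  0.0438 0.1286] turn [-0.21  0.03  0.01] shift mm [ -3.2 111.2 111.4] F [-0.02 -0.31 -0.02] 49.11300301551819 13.2 q [ -3.9 -34.8 -50.1  29.7   2.9  -2.6]
```

{"name": "send_rows", "arguments": {"motion": [0,0,0,0,0,-2,4,0,0,0,0,0,-2,4,0,0,0,0,0,0,4,0,0,0,0,0,0,4,0,0,0,0,0,14,4,0,0,0,0,0,14,4,0,0,0,0,0,14,4,0,0,0,0,0,8,4,0,0,0,0,0,0,4,0,0,0,0,0,0,4,0,0,0,0,0,-14,4,0,0,0,0,0,-14,4,0,0,0,0,0,-14,4,0,0,0,0,0,-8,4,0,0,0,0,0,0,4,0,0,0,0,0,0,4,0,0,0,0,0,0,4]}}

```text
time_s: 21.65
tcp_pos: [0.5775, 0.0439, 0.1235]
ee_rot: [[-0.708, 0.0, 0.706], [0.003, 1.0, 0.003], [-0.706, 0.004, -0.708]]
ft_force: [-0.3, -0.4, -0.2]
width: 0.152
finger_force: 49.0
```

```bash
python3 -c "
from h import *
need((.5748,.155,.24),rot(45))"
```

```text
t 21.65 tcp [0.5775 0.0439 0.1235] turn [-0.22 -0.06  0.01] shift mm [ -2.7 111.1 116.5] F [-0.27 -0.37 -0.18] 49.013691544532776 13.0 q [ -3.9 -34.6 -50.5  29.2   2.9  -2.6]
```

{"name": "send_rows", "arguments": {"motion": [0,0,0,0,0,15,4,0,0,0,0,0,20,4,0,0,0,0,0,20,4,0,0,0,0,0,20,4,0,0,0,0,0,20,4,0,0,0,0,0,20,4,0,0,0,-5,18,0,4,0,0,0,-5,18,0,4,0,0,0,-5,18,0,4,0,0,0,-5,18,0,4,0,0,0,0,18,0,4,0,0,0,0,15,0,4,0,0,0,0,6,0,4,0,0,0,0,0,-15,4,0,0,0,0,0,-20,4,0,0,0,0,0,-20,4,0,0,0,0,0,-13,4,0,0,0,0,0,0,4,0,0,0,0,0,0,4]}}

```text
time_s: 23.55
tcp_pos: [0.5577, 0.1546, 0.1708]
ee_rot: [[-0.707, 0.001, 0.707], [0.003, 1.0, 0.002], [-0.707, 0.004, -0.707]]
ft_force: [-0.8, 0.4, -0.8]
width: 0.154
finger_force: 49.0
```

```bash
python3 -c "
from h import *
need((.6568,.1555,.170),rot(45))"
```

```text
t 23.55 tcp [0.5577 0.1546 0.1708] turn [-0.21 -0.02  0.04] shift mm [99.1  0.9 -0.8] F [-0.77  0.41 -0.76] 48.95008385181427 13.2 q [ 14.2 -33.9 -44.6  35.2  -9.9  10.3]
```

{"name": "send_rows", "arguments": {"motion": [0,0,0,12,0.5,0,4,0,0,0,12,0,0,4,0,0,0,12,0,0,4,0,0,0,12,0,0,4,0,0,0,10,0,0,4,0,0,0,10,0,0,4,0,0,0,10,0,0,4,0,0,0,10,0,0,4,0,0,0,8,0,0,4,0,0,0,4,0,0,4,0,0,0,0,0,0,4,0,0,0,0,0,0,4]}}

```text
time_s: 24.75
tcp_pos: [0.6574, 0.1554, 0.1703]
ee_rot: [[-0.708, 0.0, 0.706], [0.003, 1.0, 0.003], [-0.706, 0.004, -0.708]]
ft_force: [0.0, -0.7, -1.1]
width: 0.158
finger_force: 49.0
```

```bash
python3 -c "
from h import *
need((.6568,.1555,.147),rot(45))"
```

```text
t 24.75 tcp [0.6574 0.1554 0.1703] turn [-0.21 -0.07  0.01] shift mm [ -0.6   0.1 -23.3] F [ 0.05 -0.66 -1.15] 48.95288050174713 13.5 q [ 11.2 -16.9 -33.4  29.2  -7.8   8.2]
```

{"name": "send_rows", "arguments": {"motion": [0,0,0,0,0,-6,4,0,0,0,0,0,-6,4,0,0,0,0,0,-6,4,0,0,0,0,0,-4,4,0,0,0,0,0,-1,4,0,0,0,0,0,0,4,0,0,0,0,0,0,4]}}

```text
time_s: 25.45
tcp_pos: [0.6575, 0.1554, 0.1477]
ee_rot: [[-0.708, 0.0, 0.707], [0.003, 1.0, 0.003], [-0.707, 0.004, -0.708]]
ft_force: [-0.6, -0.2, -1.3]
width: 0.154
finger_force: 49.0
```

```bash
python3 -c "
from h import *
need((.6568,.1555,.147),rot(45))
S=snap('side');T=snap('top')
a=cv2.resize(S['pixels'][120:240,250:380],(520,480),interpolation=cv2.INTER_CUBIC);b=cv2.resize(T['pixels'][140:260,195:265],(280,480),interpolation=cv2.INTER_CUBIC)
cv2.imwrite('pics/g8.png',cv2.cvtColor(np.hstack([a,b]),cv2.COLOR_RGB2BGR))"
```

```text
t 25.45 tcp [0.6575 0.1554 0.1477] turn [-0.21 -0.04  0.  ] shift mm [-0.7  0.1 -0.7] F [-0.62 -0.2  -1.33] 48.96285653114319 13.2 q [ 11.2 -15.9 -35.3  26.2  -7.8   8.2]
```

View pics/g8.png

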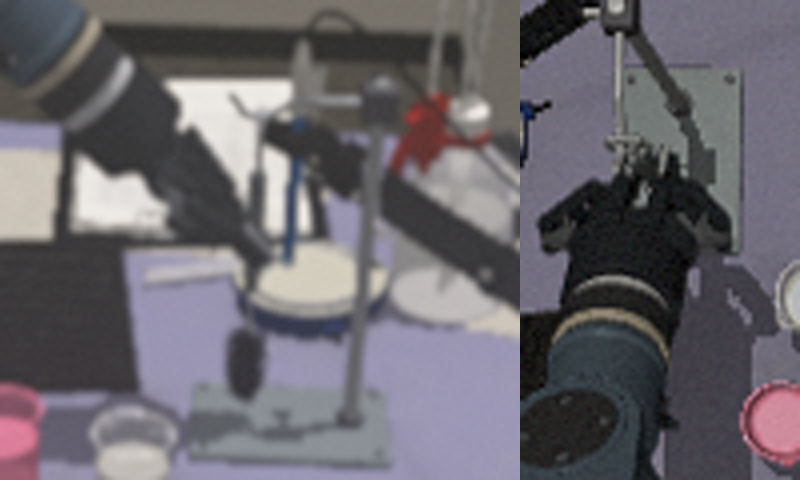

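{"name": "send_rows", "arguments": {"motion": [0,0,0,0,0,-0.5,14,0,0,0,0,0,0,17,0,0,0,0,0,0,22,0,0,0,0,0,0,30,0,0,0,0,0,0,50,0,0,0,0,0,0,70,0,0,0,0,0,0,70,0,0,0,0,0,0,70,0,0,0,0,0,0,70,0,0,0,0,0,0,70,0,0,0,0,0,0,70,0,0,0,0,0,0,70,0,0,0,-10,0,0,70,0,0,0,-15,0,0,70,0,0,0,-20,0,0,70,0,0,0,-20,0,0,70,0,0,0,-20,0,0,70,0,0,0,-20,0,0,70,0,0,0,0,0,0,70]}}

```text
time_s: 27.45
tcp_pos: [0.5505, 0.1557, 0.1462]
ee_rot: [[-0.708, -0.001, 0.706], [0.002, 1.0, 0.003], [-0.706, 0.004, -0.708]]
ft_force: [0.1, 0.4, 0.6]
width: 0.821
finger_force: 0.0
```

```bash
cat > v.py <<'E'
from h import *
def pale(s,box):  # pale/low-saturation blob inside box (u0,v0,u1,v1)
    u0,v0,u1,v1=box; p=s['pixels'][v0:v1,u0:u1]; h=cv2.cvtColor(p,cv2.COLOR_RGB2HSV)
    m=((h[...,1]<45)&(h[...,2]>95)).astype('uint8'); m=cv2.morphologyEx(m,cv2.MORPH_CLOSE,np.ones((5,5)))
    n,l,st,c=cv2.connectedComponentsWithStats(m); return [(st[i]+[u0,v0,0,0,0]).tolist() for i in range(1,n) if st[i,4]>25]
E
python3 -c "
from v import *
need((.55,.155,.3),rot(45))
S=snap('side','s9.png');T=snap('top','t9.png')
print('T small',pale(T,(330,200,372,240)),'large',pale(T,(245,195,295,240)))
print('S small',pale(S,(250,270,300,320)),'large',pale(S,(262,215,305,255)))
print(proj(S,(.5535,-.2025,.057)),proj(T,(.5535,-.2025,.057)),proj(S,(.5663,.0437,.067)),proj(T,(.5663,.0437,.067)))
a=S['pixels'].astype(int);
m=(a[150:235,290:345].max(2)<75); ys,xs=np.nonzero(m[52:72]); print('bristle',xs.mean()+290,ys.min()+202,ys.max()+202,len(xs))
o=cv2.cvtColor(cv2.imread('pics/side0.png'),cv2.COLOR_BGR2RGB).astype(int)
m=(o[150:235,290:345].max(2)<75); ys,xs=np.nonzero(m[52:72]); print('bristle0',xs.mean()+290,ys.min()+202,ys.max()+202,len(xs))
print('diff hook',np.abs(a-o)[135:235,300:350].mean(), np.abs(a-o)[320:335,300:350].mean())"
```

```text
t 27.45 tcp [0.5505 0.1557 0.1462] turn [-0.2  -0.1  -0.07] shift mm [ -0.5  -0.7 153.8] F [0.1  0.38 0.59] 0.0 70.1 q [ 14.6 -34.3 -47.6  32.7 -10.1  10.6]
T small [[330, 200, 42, 40, 1680]] large [[245, 195, 50, 45, 2045]]
S small [[250, 270, 50, 50, 2413]] large [[262, 215, 43, 40, 1460]]
[273.5304353  291.09856789] [350.7255666  217.42817469] [283.21452929 228.04488631] [269.0121212  213.38991578]
bristle 311.1521739130435 203 217 92
bristle0 309.9 204 218 90
diff hook 4.4162 1.8977777777777778
```

```bash
python3 -c "
from v import *
for a,b,bx in(('s9','side0',dict(small=(255,275,295,315),large=(265,215,303,255),pink1=(250,245,285,275),flask=(175,285,212,330))),('t9','top0',dict(small=(335,205,366,235),large=(255,200,285,232),pink1=(288,212,318,242)))):
    A=cv2.imread('pics/'+a+'.png').astype(int);B=cv2.imread('pics/'+b+'.png').astype(int)
    for k,(u0,v0,u1,v1) in bx.items(): print(a,k,np.abs(A-B)[v0:v1,u0:u1].mean().round(1))
T=snap('top')
print('meter',onz(T,378,208,.018),onz(T,394,210,.018),onz(T,377,241,.018))
need((.5663,.0437,.2),rot(0,-45))"
```

```text
s9 small 13.6
s9 large 2.4
s9 pink1 1.7
s9 flask 2.0
t9 small 24.2
t9 large 4.1
t9 pink1 4.1
meter [ 0.58585656 -0.29418067  0.018     ] [ 0.57926346 -0.34371389  0.018     ] [ 0.48314336 -0.28801555  0.018     ]
t 27.6 tcp [0.553  0.1555 0.1479] turn [ 17.47  42.75 -42.51] shift mm [  13.3 -111.8   52.1] F [ 0.24  0.57 -0.56] 0.0 70.0 q [ 14.5 -34.  -47.3  32.5 -10.1  10.5]
```

```bash
python3 -c "
from v import *
def blobs(a,b,box,th=35):
    A=cv2.imread('pics/'+a+'.png').astype(int);B=cv2.imread('pics/'+b+'.png').astype(int)
    u0,v0,u1,v1=box; d=A-B; m=(np.abs(d).max(2)>th).astype('uint8')[v0:v1,u0:u1]; m=cv2.morphologyEx(m,cv2.MORPH_CLOSE,np.ones((3,3)))
    n,l,st,c=cv2.connectedComponentsWithStats(m)
    for i in range(1,n):
        if st[i,4]>15: print(a,(st[i]+[u0,v0,0,0,0]),'sign',d[v0:v1,u0:u1][l==i].mean().round(0),(c[i]+[u0,v0]).round(1))
blobs('t9','top0',(310,180,400,260)); blobs('s9','side0',(225,265,340,335))
a=cv2.imread('pics/s9.png')[250:340,230:330];b=cv2.imread('pics/t9.png')[180:270,310:400]
cv2.imwrite('pics/g9.png',np.hstack([cv2.resize(a,(444,400),interpolation=cv2.INTER_CUBIC),cv2.resize(b,(356,356),interpolation=cv2.INTER_CUBIC)] if 0 else [cv2.resize(a,(400,400),interpolation=cv2.INTER_CUBIC),cv2.resize(b,(400,400),interpolation=cv2.INTER_CUBIC)]))
"
```

```text
t9 [331 210  28  34 468] sign 6.0 [344.3 227.5]
s9 [247 281  17  14 122] sign 37.0 [254.7 286.9]
s9 [243 294   9  12  65] sign -42.0 [246.4 300.7]
s9 [266 294  15   6  69] sign -32.0 [272.9 296.6]
s9 [259 303  23  15 171] sign 8.0 [268.5 309.4]
```

View pics/g9.png

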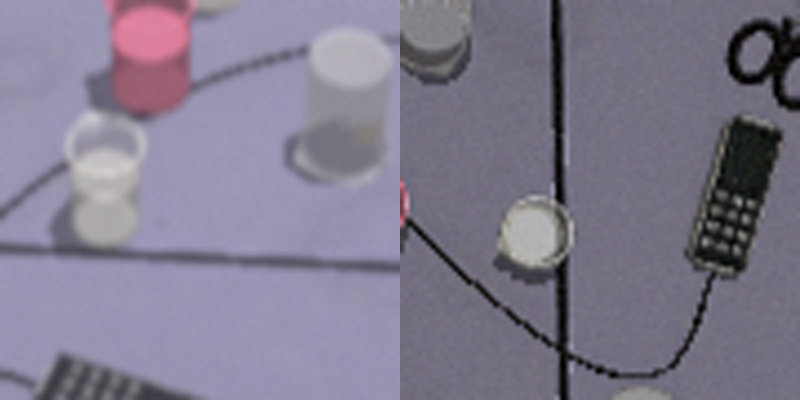

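```bash
python3 -c "
from v import *
T=snap('top');S=snap('side')
print(onz(T,341.2,231.9,.057),onz(S,256.5,282.8,.057),tri(T,(341.2,231.9),S,(256.5,282.8)))
for n,s,box in(('T',T,(318,205,366,258)),('S',S,(238,270,282,312))):
    u0,v0,u1,v1=box;p=s['pixels'][v0:v1,u0:u1];h=cv2.cvtColor(p,cv2.COLOR_RGB2HSV);
    bgd=np.median(p.reshape(-1,3),0); m=((p.astype(int)-bgd)[...,1]>22).astype('uint8')
    k,l,st,c=cv2.connectedComponentsWithStats(m)
    print(n,bgd,[(st[i]+[u0,v0,0,0,0]).tolist() for i in range(1,k) if st[i,4]>20])
"
```

```text
[ 0.51000867 -0.17294007  0.057     ] [ 0.5112014  -0.17593862  0.057     ] (array([ 0.51052964, -0.17321127,  0.05454525]), np.float64(0.0008097832671071575))
T [115. 111. 128.] [[332, 224, 15, 16, 154]]
S [154. 149. 177.] [[246, 275, 9, 10, 30], [248, 279, 19, 18, 152]]
```

{"name": "send_rows", "arguments": {"motion": [0,0,0,-15,-10,8,75,0,0,0,-15,-10,10,75,1.75,4.28,-4.25,-10,-12,10,80,1.75,4.28,-4.25,0,-12,10,85,1.75,4.28,-4.25,0,-12,10,85,1.75,4.28,-4.25,0,-12,10,85,1.75,4.28,-4.25,5,-12,10,85,1.75,4.28,-4.25,5,-12,10,85,1.75,4.28,-4.25,10,-12,10,85,1.75,4.28,-4.25,10,-8,10,85,1.75,4.28,-4.25,10,0,0,85,1.75,4.28,-4.25,10,0,0,85,0,0,0,0,0,0,85,0,0,0,0,0,0,85]}}

```text
time_s: 29.1
tcp_pos: [0.5636, 0.0428, 0.2431]
ee_rot: [[-0.707, 0.707, -0.005], [0.707, 0.707, 0.002], [0.004, -0.002, -1.0]]
ft_force: [-0.5, -0.8, 0.3]
width: 0.993
finger_force: 0.0
```

```bash
python3 -c "
from h import *
need((.5663,.0437,.014),rot(0,-45))"
```

```text
t 29.1 tcp [0.5636 0.0428 0.2431] turn [-0.1  -0.26  0.  ] shift mm [   2.7    0.9 -229.1] F [-0.48 -0.82  0.35] 0.0 84.8 q [-2.5  9.3 14.1 95.1  0.1 42.5]
```

{"name": "send_rows", "arguments": {"motion": [0,0,0,2.5,1,-25,85,0,0,0,0,0,-25,85,0,0,0,0,0,-25,85,0,0,0,0,0,-25,85,0,0,0,0,0,-25,85,0,0,0,0,0,-20,85,0,0,0,0,0,-20,85,0,0,0,0,0,-20,85,0,0,0,0,0,-15,85,0,0,0,0,0,-15,85,0,0,0,0,0,-14,85,0,0,0,0,0,0,85]}}

```text
time_s: 30.3
tcp_pos: [0.5632, 0.0445, 0.014]
ee_rot: [[-0.707, 0.707, -0.006], [0.707, 0.707, 0.002], [0.005, -0.003, -1.0]]
ft_force: [0.1, 0.6, 0.9]
width: 1.001
finger_force: 0.0
```

{"name": "send_rows", "arguments": {"motion": [0,0,0,0,0,0,70,0,0,0,0,0,0,60,0,0,0,0,0,0,55,0,0,0,0,0,0,51,0,0,0,0,0,0,47,0,0,0,0,0,0,44,0,0,0,0,0,0,40,0,0,0,0,0,0,40,0,0,0,0,0,0,40,0,0,0,0,0,0,40], "force": 35}}

```text
time_s: 31.3
tcp_pos: [0.5665, 0.0445, 0.0178]
ee_rot: [[-0.707, 0.707, 0.001], [0.707, 0.707, 0.002], [0.0, 0.002, -1.0]]
ft_force: [1.0, 0.6, 6.1]
width: 0.61
finger_force: 33.6
```

{"name": "send_rows", "arguments": {"motion": [0,0,0,0,0,5,40,0,0,0,0,0,10,40,0,0,0,0,0,20,40,0,0,0,0,0,25,40,0,0,0,0,0,25,40,0,0,0,0,0,25,40,0,0,0,-10,5,20,40,0,0,0,-20,10,0,40,0,0,0,-20,15,0,40,0,0,0,-20,15,0,40,0,0,0,-15,20,0,40,0,0,0,-5,20,0,40,0,0,0,0,20,0,40,0,0,0,0,20,0,40,0,0,0,0,20,0,40,0,0,0,0,20,0,40,0,0,0,0,20,0,40,0,0,0,0,15,0,40,0,0,0,0,5,0,40,0,0,0,0,0,0,40]}}

```text
time_s: 33.3
tcp_pos: [0.4748, 0.2496, 0.146]
ee_rot: [[-0.708, 0.706, -0.002], [0.706, 0.708, 0.001], [0.002, -0.001, -1.0]]
ft_force: [1.1, -0.8, -0.7]
width: 0.613
finger_force: 34.5
```

```bash
python3 -c "
from h import *
need((.476,.250,.0225),rot(0,-45))
S=snap('side','s10.png');T=snap('top','t10.png')"
```

```text
t 33.3 tcp [0.4748 0.2496 0.146 ] turn [-0.06 -0.14 -0.06] shift mm [   1.2    0.4 -123.5] F [ 1.14 -0.79 -0.68] 34.51581359127886 52.4 q [20.5  4.4 -2.3 83.4  0.1 65.4]
```

{"name": "send_rows", "arguments": {"motion": [0,0,0,1,0,-20,40,0,0,0,0,0,-25,40,0,0,0,0,0,-25,40,0,0,0,0,0,-20,40,0,0,0,0,0,-12,40,0,0,0,0,0,-8,40,0,0,0,0,0,-5,40,0,0,0,0,0,-3,40,0,0,0,0,0,-2,40,0,0,0,0,0,0,40,0,0,0,0,0,0,40]}}

```text
time_s: 34.5
tcp_pos: [0.4765, 0.2496, 0.0268]
ee_rot: [[-0.707, 0.707, -0.001], [0.707, 0.707, 0.002], [0.002, 0.001, -1.0]]
ft_force: [-0.2, 0.4, -1.6]
width: 0.611
finger_force: 34.5
```

{"name": "send_rows", "arguments": {"motion": [0,0,0,0,0,-1.5,40,0,0,0,0,0,-1.5,40,0,0,0,0,0,-1,40,0,0,0,0,0,0,40,0,0,0,0,0,0,40]}}

```text
time_s: 35.0
tcp_pos: [0.476, 0.2494, 0.0221]
ee_rot: [[-0.707, 0.707, -0.002], [0.707, 0.707, 0.002], [0.003, -0.0, -1.0]]
ft_force: [-0.3, 0.3, -1.5]
width: 0.614
finger_force: 34.5
```

{"name": "send_rows", "arguments": {"motion": [0,0,0,0,0,-1,40,0,0,0,0,0,-1,40,0,0,0,0,0,0,40,0,0,0,0,0,0,40]}}

```text
time_s: 35.4
tcp_pos: [0.4765, 0.2494, 0.0217]
ee_rot: [[-0.707, 0.707, -0.001], [0.707, 0.707, 0.002], [0.002, 0.001, -1.0]]
ft_force: [-2.0, -1.0, 5.8]
width: 0.612
finger_force: 33.5
```

{"name": "send_rows", "arguments": {"motion": [0,0,0,0,0,0.5,54,0,0,0,0,0,0,58,0,0,0,0,0,0,65,0,0,0,0,0,0,75,0,0,0,0,0,0,85,0,0,0,0,0,0,85,0,0,0,0,0,0,85,0,0,0,0,0,15,85,0,0,0,0,0,25,85,0,0,0,0,0,25,85,0,0,0,0,0,25,85,0,0,0,0,0,25,85,0,0,0,0,0,25,85,0,0,0,-10,-20,10,85,0,0,0,-10,-30,0,85,0,0,0,-10,-30,0,85,0,0,0,-10,-30,0,85,0,0,0,0,-30,0,85,0,0,0,0,-30,0,85,0,0,0,0,0,0,85]}}

```text
time_s: 37.4
tcp_pos: [0.4364, 0.0767, 0.1722]
ee_rot: [[-0.704, 0.71, 0.0], [0.71, 0.704, 0.0], [0.0, 0.001, -1.0]]
ft_force: [-0.5, 0.7, 0.5]
width: 1.001
finger_force: 0.0
```

```bash
python3 -c "
from v import *
need((.5105,-.174,.2),rot(0,-90))
S=snap('side','s11.png');T=snap('top','t11.png')
def blobs(s,b,box,th=35):
    A=s['pixels'][...,::-1].astype(int);B=cv2.imread('pics/'+b+'.png').astype(int)
    u0,v0,u1,v1=box; d=(A-B)[v0:v1,u0:u1]; m=cv2.morphologyEx((np.abs(d).max(2)>th).astype('uint8'),cv2.MORPH_CLOSE,np.ones((3,3)))
    n,l,st,c=cv2.connectedComponentsWithStats(m)
    for i in range(1,n):
        if st[i,4]>15: print((st[i]+[u0,v0,0,0,0]),'sign',d[l==i].mean().round(0),(c[i]+[u0,v0]).round(1))
print('top mat');blobs(T,'top0',(140,205,235,300));print('side mat');blobs(S,'side0',(205,165,300,225))
print('small vs t9');blobs(T,'t9',(320,205,365,250));blobs(S,'s9',(240,265,285,312))
print('brush');blobs(S,'side0',(300,140,350,235))
print('exp rim',proj(T,(.476,.25,.071)),proj(S,(.476,.25,.071)),proj(T,(.476,.25,.01)),proj(S,(.476,.25,.01)))
"
```

```text
t 37.4 tcp [0.4364 0.0767 0.1722] turn [-2.000e-02  2.000e-02 -4.476e+01] shift mm [  74.1 -250.7   27.8] F [-0.45  0.69  0.45] 0.0 85.5 q [  1.3  -9.9 -13.1  86.8   0.   46.5]
top mat
[ 189  234   46   66 2337] sign 22.0 [214.1 266.4]
side mat
[210 165  27  16 278] sign -108.0 [220.1 170.9]
[246 165   9  16 115] sign -105.0 [249.7 171.6]
[248 184  19  27 395] sign 76.0 [256.9 197.7]
small vs t9
brush
[310 151   7  28 129] sign 1.0 [313.2 167.1]
[310 182   6  11  42] sign -5.0 [312.4 187.3]
[305 209   3   9  18] sign 45.0 [305.9 212.8]
exp rim [199.72730078 243.87089166] [257.06925704 188.53196287] [204.22783426 244.23301039] [257.27436344 205.04099983]
```

{"name": "send_rows", "arguments": {"motion": [0,0,-5.6,4,-18,2,85,0,0,-5.6,4,-18,2,85,0,0,-5.6,4,-18,2,85,0,0,-5.6,4,-18,2,85,0,0,-5.6,5,-18,0,85,0,0,-5.6,5,-18,0,85,0,0,-5.6,6,-18,0,85,0,0,-5.6,6,-18,0,85,0,0,0,6,-18,0,85,0,0,0,6,-18,0,85,0,0,0,6,-18,0,85,0,0,0,6,-18,0,85,0,0,0,6,-18,0,85,0,0,0,6,-16,0,85,0,0,0,0,0,0,85,0,0,0,0,0,0,85]}}

```text
time_s: 39.1
tcp_pos: [0.51, -0.1709, 0.1785]
ee_rot: [[-0.003, 1.0, -0.001], [1.0, 0.003, 0.003], [0.003, -0.001, -1.0]]
ft_force: [0.3, -0.4, -0.1]
width: 0.994
finger_force: 0.0
```

```bash
python3 -c "
from h import *
need((.5105,-.174,.010),rot(0,-90))"
```

```text
t 39.1 tcp [ 0.51   -0.1709  0.1785] turn [-0.2  -0.04 -0.17] shift mm [   0.5   -3.1 -168.5] F [ 0.3  -0.44 -0.08] 0.0 84.9 q [-25.8   4.5   1.5  87.1   0.2  64.1]
```

{"name": "send_rows", "arguments": {"motion": [0,0,0,0.5,-3,-20,85,0,0,0,0,0,-25,85,0,0,0,0,0,-25,85,0,0,0,0,0,-20,85,0,0,0,0,0,-20,85,0,0,0,0,0,-20,85,0,0,0,0,0,-20,85,0,0,0,0,0,-16,85,0,0,0,0,0,0,70,0,0,0,0,0,0,60,0,0,0,0,0,0,52,0,0,0,0,0,0,46,0,0,0,0,0,0,42,0,0,0,0,0,0,38,0,0,0,0,0,0,34,0,0,0,0,0,0,30,0,0,0,0,0,0,30,0,0,0,0,0,0,30,0,0,0,0,0,0,30,0,0,0,0,0,0,30], "force": 30}}

```text
time_s: 41.1
tcp_pos: [0.5113, -0.1741, 0.0141]
ee_rot: [[-0.004, 1.0, 0.002], [1.0, 0.004, 0.002], [0.002, 0.002, -1.0]]
ft_force: [-1.9, 0.3, 4.8]
width: 0.51
finger_force: 27.2
```

{"name": "send_rows", "arguments": {"motion": [0,0,0,0,0,0,30,0,0,0,0,0,0,30,0,0,0,0,0,5,30,0,0,0,0,0,10,30,0,0,0,0,0,15,30,0,0,0,0,0,0,30,0,0,0,0,0,0,30]}}

```text
time_s: 41.8
tcp_pos: [0.5114, -0.174, 0.0438]
ee_rot: [[-0.004, 1.0, 0.002], [1.0, 0.004, 0.002], [0.002, 0.002, -1.0]]
ft_force: [-1.1, 0.6, -0.6]
width: 0.512
finger_force: 28.8
```

```bash
python3 -c "
from v import *
need((.465,.370,.1),rot(0,-90))
S=snap('side','s12.png')
A=S['pixels'].astype(int)
h=cv2.cvtColor(S['pixels'],cv2.COLOR_RGB2HSV)
for v in range(268,316,3): print(v,''.join('#' if h[v,u,1]<30 and h[v,u,2]>110 else ('k' if h[v,u,2]<90 else '.') for u in range(235,285)))
print(proj(S,(.5105,-.174,.03)),proj(S,(.5105,-.174,.087)))"
```

```text
t 41.8 tcp [ 0.5114 -0.174   0.0438] turn [-0.09  0.12 -0.21] shift mm [-46.4 544.   56.2] F [-1.11  0.59 -0.61] 28.75042394909542 43.7 q [-26.    7.4 -10.9  71.7   0.1  63.8]
268 kkkkkkkkkkkk.##########......kkkkkkkk..kkkkkkk....
271 kkkkkkkkkkk.###########.......kkkkkkkkkkkkkk......
274 ......kkkkk###############......kkkkkk..kkk.......
277 .......kk...###################..kkk..............
280 ........k...###################..kkk..............
283 ........k..k.##################..kkk..............
286 .........##.###################..#................
289 ............###################...................
292 .............#################....................
295 ...............############.......................
298 ..................................................
301 ..................................................
304 ..................................................
307 ...............kkkkk..............................
310 ..................................................
313 ..................................................
[256.40815053 290.73805777] [256.13016695 272.56189967]
```

{"name": "send_rows", "arguments": {"motion": [0,0,0,0,0,20,30,0,0,0,0,0,25,30,0,0,0,0,0,25,30,0,0,0,-5,0,25,30,0,0,0,-10,5,25,30,0,0,0,-10,15,0,30,0,0,0,-10,22,0,30,0,0,0,-10,22,0,30,0,0,0,0,22,0,30,0,0,0,0,22,0,30,0,0,0,0,22,0,30,0,0,0,0,22,0,30,0,0,0,0,22,0,30,0,0,0,0,22,0,30,0,0,0,0,22,0,30,0,0,0,0,22,0,30,0,0,0,0,22,0,30,0,0,0,0,22,0,30,0,0,0,0,22,0,30,0,0,0,0,22,0,30]}}

```text
time_s: 43.85
tcp_pos: [0.465, 0.1552, 0.1619]
ee_rot: [[-0.004, 1.0, -0.001], [1.0, 0.004, 0.002], [0.002, -0.001, -1.0]]
ft_force: [-0.2, -0.8, -0.0]
width: 0.51
finger_force: 28.9
```

{"name": "send_rows", "arguments": {"motion": [0,0,0,0,22,0,30,0,0,0,0,22,0,30,0,0,0,0,22,0,30,0,0,0,0,22,0,30,0,0,0,0,22,0,30,0,0,0,0,22,0,30,0,0,0,0,22,0,30,0,0,0,0,22,0,30,0,0,0,0,14,0,30,0,0,0,0,8,0,30,0,0,0,0,0,0,30,0,0,0,0,0,0,30]}}

```text
time_s: 45.05
tcp_pos: [0.4655, 0.3518, 0.1625]
ee_rot: [[-0.003, 1.0, -0.0], [1.0, 0.003, 0.002], [0.002, -0.0, -1.0]]
ft_force: [-0.4, -1.0, 0.3]
width: 0.507
finger_force: 28.9
```

```bash
python3 -c "
from h import *
need((.465,.370,.0195),rot(0,-90))"
```

```text
t 45.05 tcp [0.4655 0.3518 0.1625] turn [-0.1  -0.02 -0.19] shift mm [  -0.5   18.2 -143. ] F [-0.38 -1.04  0.27] 28.884315268951468 43.3 q [3.040e+01 1.120e+01 7.100e+00 8.590e+01 1.000e-01 1.202e+02]
```

{"name": "send_rows", "arguments": {"motion": [0,0,0,0,18,0,30,0,0,0,0,0,-20,30,0,0,0,0,0,-25,30,0,0,0,0,0,-25,30,0,0,0,0,0,-25,30,0,0,0,0,0,-20,30,0,0,0,0,0,-10,30,0,0,0,0,0,-7,30,0,0,0,0,0,-5,30,0,0,0,0,0,-2,30,0,0,0,0,0,-1.5,30,0,0,0,0,0,0,30,0,0,0,0,0,0,30]}}

```text
time_s: 46.35
tcp_pos: [0.466, 0.3707, 0.0229]
ee_rot: [[-0.004, 1.0, 0.001], [1.0, 0.004, 0.003], [0.003, 0.001, -1.0]]
ft_force: [0.1, -0.1, -0.4]
width: 0.508
finger_force: 28.9
```

{"name": "send_rows", "arguments": {"motion": [0,0,0,0,0,-2,30,0,0,0,0,0,-1,30,0,0,0,0,0,-1,30,0,0,0,0,0,-1,30,0,0,0,0,0,0,30,0,0,0,0,0,0,30]}}

```text
time_s: 46.95
tcp_pos: [0.4657, 0.3707, 0.0182]
ee_rot: [[-0.004, 1.0, 0.0], [1.0, 0.004, 0.003], [0.003, 0.0, -1.0]]
ft_force: [-2.4, -0.7, 6.7]
width: 0.511
finger_force: 28.4
```

Contact at the expected height; release, rise and clear away.

{"name": "send_rows", "arguments": {"motion": [0,0,0,0,0,0.5,46,0,0,0,0,0,0,50,0,0,0,0,0,0,58,0,0,0,0,0,0,70,0,0,0,0,0,0,85,0,0,0,0,0,0,85,0,0,0,0,0,0,85,0,0,0,0,0,15,85,0,0,0,0,0,25,85,0,0,0,0,0,25,85,0,0,0,0,0,25,85,0,0,0,0,0,25,85,0,0,0,0,0,25,85,0,0,0,0,-20,15,85,0,0,0,0,-20,10,85,0,0,0,-5,-25,0,85,0,0,0,-5,-25,0,85,0,0,0,-5,-25,0,85,0,0,0,-5,-25,0,85,0,0,0,0,-25,0,85]}}

```text
time_s: 48.95
tcp_pos: [0.4452, 0.2046, 0.1843]
ee_rot: [[-0.004, 1.0, 0.002], [1.0, 0.004, 0.003], [0.003, 0.002, -1.0]]
ft_force: [-0.4, -0.9, 0.3]
width: 0.994
finger_force: 0.0
```

{"name": "send_rows", "arguments": {"motion": [0,0,0,-5,-25,0,85,0,0,0,-5,-25,0,85,0,0,0,-5,-25,0,85,0,0,0,-5,-25,0,85,0,0,0,-5,-25,0,85,0,0,0,-5,-25,0,85,0,0,0,-5,-25,0,85,0,0,0,0,0,0,85,0,0,0,0,0,0,85,0,0,0,0,0,0,85]}}

```text
time_s: 49.95
tcp_pos: [0.4109, 0.0309, 0.1834]
ee_rot: [[-0.004, 1.0, 0.001], [1.0, 0.004, 0.003], [0.003, 0.001, -1.0]]
ft_force: [0.4, 0.3, 0.0]
width: 0.996
finger_force: 0.0
```

```bash
python3 -c "
from v import *
need((.42,.03,.2),rot(0,-90))
S=snap('side','s13.png');T=snap('top','t13.png')
def blobs(s,b,box,th=35):
    A=s['pixels'][...,::-1].astype(int);B=cv2.imread('pics/'+b+'.png').astype(int)
    u0,v0,u1,v1=box; d=(A-B)[v0:v1,u0:u1]; m=(np.abs(d).max(2)>th).astype('uint8')
    n,l,st,c=cv2.connectedComponentsWithStats(m)
    for i in range(1,n):
        if st[i,4]>15: print((st[i]+[u0,v0,0,0,0]),'sign',d[l==i].mean().round(0),(c[i]+[u0,v0]).round(1))
print('top mat');blobs(T,'top0',(140,205,235,300));print('side mat');blobs(S,'side0',(205,165,300,225))
print('brush');blobs(S,'side0',(300,140,350,235))
print('bystanders');blobs(T,'top0',(300,165,335,200));blobs(T,'top0',(370,200,400,245));blobs(T,'top0',(350,262,380,295))
for X in((.476,.25),(.466,.3707)): print([proj(s,(*X,z)).round(1) for s in(T,S) for z in(.07,.01)])
"
```

```text
t 49.95 tcp [0.4109 0.0309 0.1834] turn [-0.17  0.06 -0.24] shift mm [ 9.1 -0.9 16.6] F [0.37 0.33 0.02] 0.0 85.0 q [ -5.2 -14.6 -15.8  88.8   0.2  84.6]
top mat
[189 234  24  20 359] sign 110.0 [200.3 243.9]
[151 240  21  17 263] sign 102.0 [161.1 248. ]
[226 249   9  51 261] sign -42.0 [230.8 277.7]
side mat
[205 165  57  24 458] sign -100.0 [231.5 171.4]
[248 180  19  31 483] sign 81.0 [257.  195.2]
brush
[310 151   5  28  51] sign 50.0 [311.5 166.2]
[314 156   3  22  39] sign -51.0 [315.3 168.2]
[313 183   3  10  19] sign -42.0 [314.2 187.3]
[305 209   3   9  19] sign 45.0 [305.8 212.9]
bystanders
[array([199.8, 243.9]), array([204.2, 244.2]), array([257.1, 188.8]), array([257.3, 205. ])]
[array([159.4, 247.4]), array([165.8, 247.6]), array([257.2, 170.8]), array([257.4, 186.3])]
```

```bash
python3 -c "
from plant import hand_in
print(hand_in())"
```

```text
the job is handed in; nothing more can be done
None
```

I brushed out the small beaker and then the large one, hung the brush back on its hook, stood both beakers on the mat and handed the job in; the bottle was absent. `hand_in` gave no verdict.

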